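# Point-count the instrument set, then shut the steriliser

### The arm

A 6-joint arm with a two-finger parallel gripper is mounted at the origin on a cart in front of the work surface, level with it; the furniture and walls round the work are solid. World frame = base frame: x ahead of the robot, y to its left, z up, the work surface at z = 0. Lengths are in mm, angles in rad, forces in N, time in s.
With the tool pointing down it reaches from about 350 to 975 mm from the base axis. Payload 7.1 kg.
Tool frame: the origin (TCP) lies on the front face of the gripper's body, between the roots of the fingers; the fingertips stand 80 mm ahead of it and the grasp point (between the pads) lies 61 mm ahead of it (env.tips_ahead is the distance from the TCP to the fingertips, in mm); z points along the fingers, y is the direction in which the jaws open and shut (so a half turn about z gives the same grasp; the last joint's range is limited). The gripper opens to 88 mm and grips with 3 to 60 N. Pads are 20 mm wide; open, the fingers measure 115 mm over their backs; the gripper's body (75 mm by 178 mm) begins 61 mm behind the grasp point.
Start: joints at [-0.019, 0.423, 1.63, -0, 1.089, -0.019], TCP at [624.984, 0.026, 302.675] pointing down, gripper open.
Joint ranges: [-3, 3], [-0.9, 2.11], [0.09, 2.58], [-1.31, 4.45], [0.11, 2.69], [-2.54, 2.54]. Speed limits (rad/s): [2.39, 2.39, 3.01, 3.14, 3.14, 3.14].

### API

Orientations are given as a unit quaternion [x, y, z, w].
In Python, from station import env, set_gripper, viewer, workorder gives the robot as it stands. Calls block until the motion is done:
- env.reach(position, orientation): joint-space move of the TCP to a pose.
- env.move_l(position, rot=None, rate=150, f_stop=None): straight line of the TCP; rot=None keeps the orientation; rate is the mean speed in mm/s. With f_stop (N) it stops when the force on the tool has changed by that much, and returns True; else False.
- env.move_joints(angles): joint-space move.
- set_gripper(opening): finger opening in mm; the grip force is fixed at half the most; returns when the fingers have stopped.
- env.hold(seconds).
- env.ik(position, orientation): joint angles nearest the present ones, or None.
- env.read_state(): the state.
- viewer.camera(name): name is "scene" or "side" or "wrist"; returns the picture (480x640x3 uint8, blue, green, red); there is no depth.
- viewer.camera_params(name): a dict with "fx", "fy", "cx", "cy" (pixels), "pose" (4x4, takes a point from camera to world coordinates); the wrist camera has in their place "tool_from_camera" (4x4, takes a point from camera to tool coordinates, whose origin is the TCP and whose axes are the flange's). Camera axes: x right, y up, looking along -z (the intrinsics and any distortion apply to the point x, -y, -z); pixel columns grow to the right and rows downward; lengths in mm; the calibration is good to about 2 mm. A picture is of the moment at which its call begins: read the wrist's pose just before it. camera_params takes no time and is no camera call.
A pose or a line that the arm cannot do raises env.IKError and nothing moves.
- workorder.sign_off(): hands the job in, once; it reports no verdict.
The state is a dict: "time_s": time; "qpos": joint angles; "dq": joint speeds; "tau": joint torques, N m; "tool_pos": TCP position; "orientation": TCP orientation; "force": force on the tool from outside, world axes, zero at the start; "wrist_torque": the same for the moment, N m; "width": finger opening in mm.
Only numpy, scipy, OpenCV 4.12 (cv2) and the standard library are available. Lean on these libraries where they do the work, as an engineer would, in place of code of your own. Each camera call takes 0.05 s, during which the arm holds its last target.

### The job

Count off the instrument set lying in the open sterilising box before it is run: with the fingertips just above it (a few centimetres at most, straight over it) and without touching it, point for a good second at the scissors, then at the tweezers, then at the nail file. Then push the lid gently with the fingertips until it is fully shut, and draw back. Grasp and lift nothing, and leave the other things on the worktop as they are.

Things in the scene. Friction and masses are not known exactly. Their poses are not given: they have to be found in the camera images.
- steriliser: White sterilising box, fixed, open on top, 170 (x) by 220 mm (y), rim 54 mm high, walls 8 mm. Origin: centre of its underside; x from its front (control strip) to its hinge side, y to its left, z up. The three instruments lie on a dark mat inside, 14 mm above the origin, roughly along x, their middles near x = -11 mm and y = -60, 0 and 60 mm; which lies where changes.
- lid (a joint): Lid hinge, rad: 0 = fully shut, grows as it opens, 1.57 = upright. Starts leaning back past upright (1.62 to 1.85; stop at 1.95); friction holds it where it is left, about 2 to 4 N at the front edge moves it. The lid is a slab 220 mm wide, 18 mm thick, 170 mm from hinge line to front edge, with a 52 mm wide thumb lip 6 mm beyond. Shut, its top is 72 mm above the worktop.
- lid_hinge (a point): Middle of the hinge line, at the box's far rim (85 mm behind the box's origin, 54 mm above the worktop), in the plane of the lid's underside. The hinge line runs along the box's y; axes as the box's.
- lid_edge (a point): Middle of the lid's front edge on its outer (upper) face; moves with the lid. 170 mm from the hinge line along the lid and 18 mm from its underside. Its z points out of the outer face: up when shut, away from the robot when open; x from this edge towards the hinge.
- scissors: Small steel nail scissors lying flat, closed, 107 mm long, 55 mm wide over the two finger rings, 7 mm high. Origin: middle of the length, on the underside; y points along the length to the blade tips, z up.
- tweezers: Steel tweezers lying flat, 101 mm long, 11 mm wide, 10 mm high. Origin: middle, on the underside; y along the length, z up.
- nail_file: Flat nail file, pale glass blade and blue handle, 105 mm long, 13 mm wide, 4 mm thick. Origin: middle, on the underside; y along the length to the blade end, z up.
- purple_case: Bystander: flat round purple case, 144 x 132 mm, 18 mm high, loose, left of the box. Origin: centre of the underside.
- mask_bowl: Bystander: green bowl, 104 mm across, 48 mm high, loose, to the right. Origin: centre of the underside.
- cotton_buds: Bystander: white cup of cotton buds, 77 mm across, 80 mm high, loose, to the right. Origin: centre of the underside.
- cream_pot: Bystander: round cream pot with a grey lid, 91 mm across, 44 mm high, loose, behind the box. Origin: centre of the underside.
Mind the look-alikes: they are no part of the job. There is more than one size of the scissors; the one meant has the size given above.

How it is judged (in metres and radians):
On the way, in this order (a step that is already met when the one before it is completed fails the run):
1. point at the scissors from just above, lid open: fingertips about 1 to 65 mm over it, for 0.7 s (x of the grasp point in the frame of scissors between -0.022 and 0.022 m and y of the grasp point in the frame of scissors between -0.045 and 0.045 m and z of the grasp point in the frame of scissors between 0.02 and 0.085 m and value of joint lid above 1.3 rad and contact force between the fingers and scissors below 0.1 N), for 0.7 s.
2. point at the tweezers from just above, lid open: fingertips about 1 to 65 mm over it, for 0.7 s (x of the grasp point in the frame of tweezers between -0.016 and 0.016 m and y of the grasp point in the frame of tweezers between -0.045 and 0.045 m and z of the grasp point in the frame of tweezers between 0.02 and 0.085 m and value of joint lid above 1.3 rad and contact force between the fingers and tweezers below 0.1 N), for 0.7 s.
3. point at the nail file from just above, lid open: fingertips about 1 to 65 mm over it, for 0.7 s (x of the grasp point in the frame of nail_file between -0.016 and 0.016 m and y of the grasp point in the frame of nail_file between -0.045 and 0.045 m and z of the grasp point in the frame of nail_file between 0.02 and 0.085 m and value of joint lid above 1.3 rad and contact force between the fingers and nail_file below 0.1 N), for 0.7 s.
4. the lid is pushed fully shut (value of joint lid below 0.04 rad), for 0.2 s.
At the end, for the whole second after the job is handed in: The lid is shut (within 0.04 rad) and every instrument lies still within 8 mm of where it started (value of joint lid below 0.04 rad and distance of each of scissors, tweezers, nail_file from where it was at the start of the episode below 0.008 m and linear speed of each of scissors, tweezers, nail_file below 0.02 m/s); the robot touches nothing.
It fails at once if an instrument is touched, lifted or shifted (over 8 mm) (contact force between any of the fingers, the arm and scissors above 0.3 N or distance of any of scissors, tweezers, nail_file from where it was at the start of the episode above 0.008 m or contact force between any of the fingers, the arm and tweezers above 0.3 N or contact force between any of the fingers, the arm and nail_file above 0.3 N).
It fails at once if the purple case, green bowl, cotton buds or cream pot is shifted by over 15 mm (distance of any of purple_case, mask_bowl, cotton_buds, cream_pot from where it was at the start of the episode above 0.015 m).
It fails at once if the lid is slammed: faster than 2.5 rad/s (velocity of joint lid below -2.5 rad/s).
It fails at once if the lid is taken between the fingers (grasp point inside its slab) instead of being pushed (z of the grasp point in the frame of lid_edge between -0.016 and -0.002 m and x of the grasp point in the frame of lid_edge between -0.006 and 0.17 m and y of the grasp point in the frame of lid_edge between -0.11 and 0.11 m).
It also fails if it takes over 67 s, if anything falls off the work surface, if the arm or the gripper's body presses on something with over 40 N, if the wrist force passes 120 N, or if a joint passes its speed limit or range.

## Working session

There is one attempt and no reset: what is moved stays moved. The work goes in short steps, each a Python script; the robot and the scene stay as the last script left them, time stands still between calls to the robot, and variables do not carry over. Pictures are saved under pics/ and viewed, and the job is handed in when it is done.

```bash
mkdir -p pics; ls; python3 - <<'E'
from station import env, viewer
import cv2
s=env.read_state();print(s)
for n in ["scene","side","wrist"]:
    cv2.imwrite(f"pics/{n}0.png",viewer.camera(n)); print(n,viewer.camera_params(n))
E
```

```text
pics
{'time_s': 0.0, 'qpos': array([-1.90297741e-02,  4.23850816e-01,  1.63069682e+00,  1.58822436e-05,
        1.08856806e+00, -1.90178461e-02]), 'dq': array([ 8.33936923e-04,  8.07391641e-05, -1.47831483e-03, -1.41269604e-03,
       -2.93159859e-04,  2.44064794e-04]), 'tau': array([ 1.28069914e-03, -5.44622147e+01, -2.73670936e+01,  6.42951974e-02,
        2.27214623e-02, -1.51321510e-04]), 'tool_pos': array([6.24567149e+02, 1.85802677e-02, 3.01892687e+02]), 'orientation': array([ 7.07113401e-01,  7.07099751e-01, -5.23069602e-04, -5.53500127e-04]), 'force': array([-0.15208939, -0.47958683,  0.28968146]), 'wrist_torque': array([0.01970529, 0.04483333, 0.01502907]), 'width': 87.99292671261074}
scene {'fx': 436.5893090521547, 'fy': 436.5893090521547, 'cx': 314.2369696464162, 'cy': 238.85197567058793, 'pose': array([[-7.49466562e-01,  3.89259137e-01, -5.35515823e-01,
         1.29543536e+02],
       [-6.61857752e-01, -4.21446501e-01,  6.19941257e-01,
         5.14361070e+02],
       [ 1.56265285e-02,  8.19060542e-01,  5.73494237e-01,
         5.61666231e+02],
       [ 0.00000000e+00,  
[... 286 characters left out ...]
.72353484e-01,  6.80259712e-01,
         6.58297660e+02],
       [ 1.46157683e-02,  7.60236560e-01,  6.49481911e-01,
         7.19306348e+02],
       [ 0.00000000e+00,  0.00000000e+00,  0.00000000e+00,
         1.00000000e+00]])}
wrist {'fx': 390.9330700453079, 'fy': 390.9330700453079, 'cx': 315.19221018035927, 'cy': 241.78590796141222, 'tool_from_camera': array([[-2.02556724e-04,  9.60732400e-01,  2.77476512e-01,
         7.61578433e+01],
       [ 9.99999887e-01,  7.50663637e-05,  4.70086683e-04,
         5.44600907e-01],
       [ 4.30798355e-04,  2.77476575e-01, -9.60732306e-01,
        -8.22660255e+01],
       [ 0.00000000e+00,  0.00000000e+00,  0.00000000e+00,
         1.00000000e+00]])}
```

View pics/scene0.png

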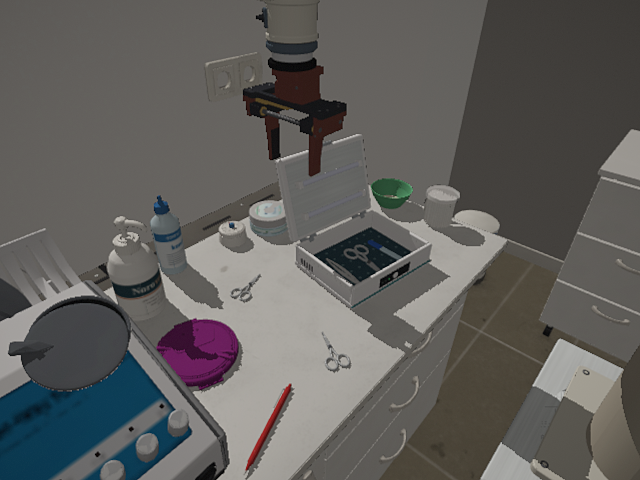

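View pics/side0.png

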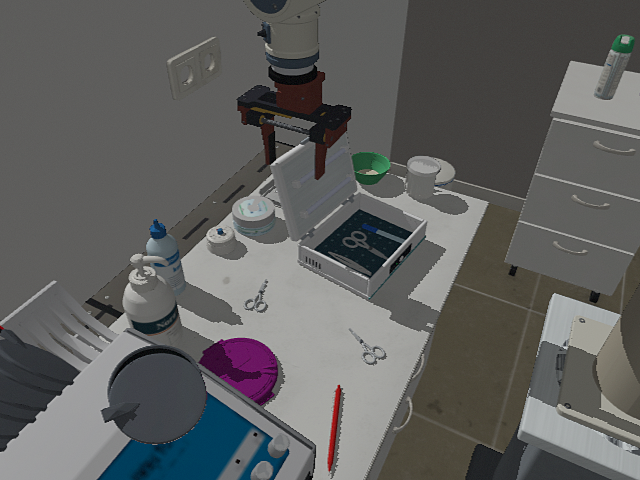

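View pics/wrist0.png

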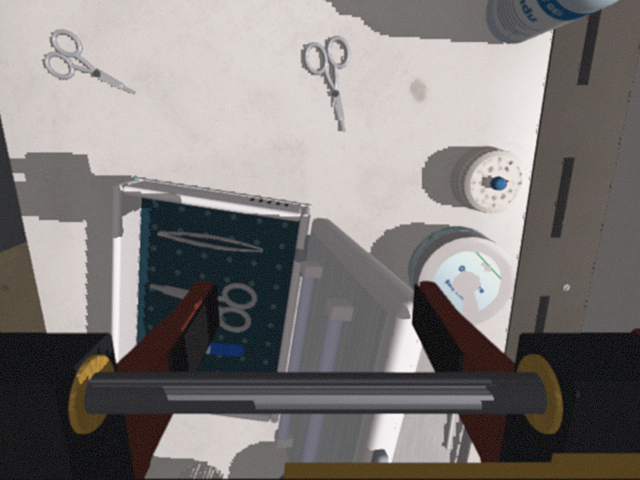

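```bash
python3 - <<'E'
import cv2
a=cv2.imread("pics/side0.png")[120:300,260:440]
b=cv2.imread("pics/scene0.png")[130:310,265:445]
w=cv2.imread("pics/wrist0.png")[160:440,90:430]
cv2.imwrite("pics/side0c.png",cv2.resize(a,None,fx=3.3333,fy=3.3333,interpolation=cv2.INTER_CUBIC))
cv2.imwrite("pics/scene0c.png",cv2.resize(b,None,fx=3.3333,fy=3.3333,interpolation=cv2.INTER_CUBIC))
cv2.imwrite("pics/wrist0c.png",cv2.resize(w,None,fx=2,fy=2,interpolation=cv2.INTER_CUBIC))
E
```

```text
(no output)
```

View pics/side0c.png

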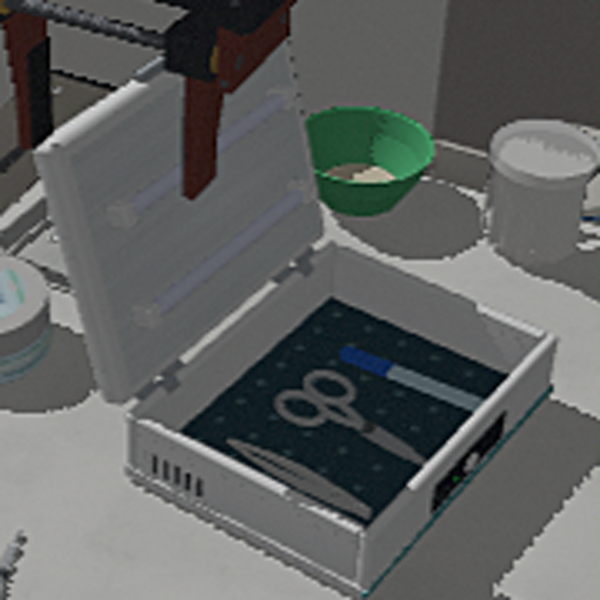

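View pics/scene0c.png

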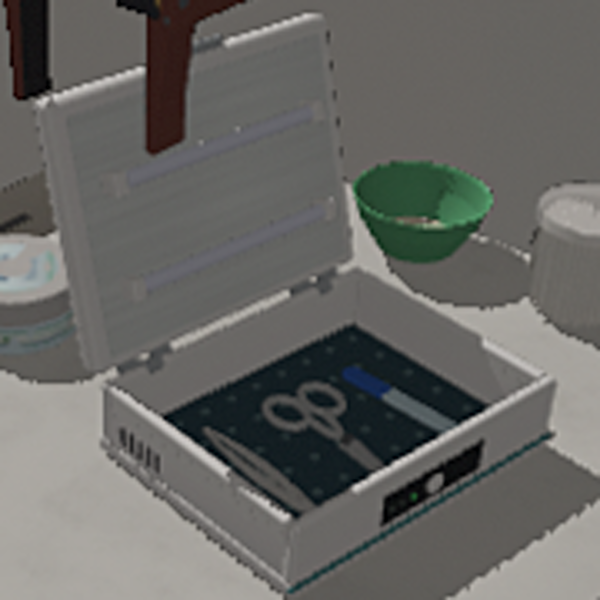

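View pics/wrist0c.png

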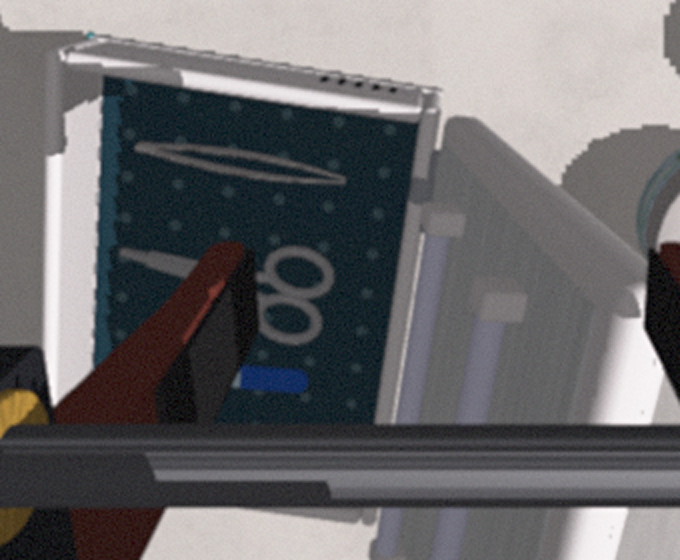

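```bash
cat > h.py <<'E'
import numpy as np
from station import env, viewer
from scipy.spatial.transform import Rotation as R
def campose(n,tp=None,q=None):
    p=viewer.camera_params(n)
    if n=="wrist":
        T=np.eye(4);T[:3,:3]=R.from_quat(q).as_matrix();T[:3,3]=tp;T=T@p["tool_from_camera"]
    else: T=p["pose"]
    return p,T
def proj(n,X,tp=None,q=None):
    p,T=campose(n,tp,q); c=(np.asarray(X)-T[:3,3])@T[:3,:3]
    return np.stack([p["cx"]+p["fx"]*c[...,0]/-c[...,2],p["cy"]+p["fy"]*-c[...,1]/-c[...,2]],-1)
def back(n,uv,z,tp=None,q=None):
    p,T=campose(n,tp,q);d=T[:3,:3]@np.array([(uv[0]-p["cx"])/p["fx"],-(uv[1]-p["cy"])/p["fy"],-1])
    return T[:3,3]+d*(z-T[2,3])/d[2]
E
cat > fit.py <<'E'
from h import *
from scipy.optimize import least_squares
tp=np.array([624.567,.0186,301.893]);q=[.7071134,.70709975,-.000523,-.0005535]
FL,BL,FR=(-85,110,54),(-85+170,110,54),(-85,-110,54)
fl,bl,fr=(-85,110,0),(85,110,0),(-85,-110,0)
sd=lambda a,b:(260+a*.3,120+b*.3); sc=lambda a,b:(265+a*.3,130+b*.3); wr=lambda a,b:(90+a/2,160+b/2)
ob=[("side",FL,sd(362,528)),("side",BL,sd(130,425)),("side",FR,sd(555,338)),("side",fl,sd(365,597)),("side",fr,sd(552,400)),
("scene",FL,sc(292,520)),("scene",BL,sc(106,388)),("scene",FR,sc(555,380)),("scene",fl,sc(290,592)),("scene",fr,sc(550,435)),
("wrist",FL,wr(63,50)),("wrist",BL,wr(438,88))]
def W(b,P):
    c,s=np.cos(b[2]),np.sin(b[2]);P=np.asarray(P,float);return np.array([b[0]+c*P[0]-s*P[1],b[1]+s*P[0]+c*P[1],P[2]])
f=lambda b:np.concatenate([proj(n,W(b,P),tp,q)-np.array(u) for n,P,u in ob])
r=least_squares(f,[560,0,-.1],x_scale=[100,100,1],loss='soft_l1');b=r.x;print(b);print(f(b).reshape(-1,2).round(1).tolist())
def loc(n,u,z):
    p=back(n,u,z,tp,q);c,s=np.cos(b[2]),np.sin(b[2]);d=p[:2]-b[:2];return p.round(0)[:2],np.array([c*d[0]+s*d[1],-s*d[0]+c*d[1]]).round(0)
for nm,n,u,z in [("tw front","wrist",wr(136,148),18),("tw back","wrist",wr(345,181),18),("sc tip","wrist",wr(120,252),17),("ring1","wrist",wr(300,272),17),("ring2","wrist",wr(291,318),17),("file h","wrist",wr(307,380),17),
("tw back","side",sd(228,442),18),("sc tip","side",sd(425,462),17),("ring1","side",sd(300,409),17),("ring2","side",sd(328,385),17),("file h","side",sd(342,353),17),("file tip vis","side",sd(480,406),17)]:
    print(nm,n,*loc(n,u,z))
def lid(th,along,y,n): # n out from underside
    return (85-along*np.cos(th)+n*np.sin(th),y,54+along*np.sin(th)+n*np.cos(th))
for th in [1.6,1.65,1.7,1.75,1.8,1.85]:
    print(th,[ (proj(n,W(b,lid(th,170,y,0)))).round(1).tolist() for n in("side","scene") for y in(110,-110)])
E
python3 fit.py
```

```text
[ 5.21118431e+02 -9.03196057e+01 -1.46319558e-01]
[[2.9, 2.8], [-2.5, -3.6], [0.7, -1.7], [-0.3, 2.5], [-2.2, -0.5], [1.4, 2.1], [-2.7, -2.4], [0.4, -1.7], [-0.0, 2.8], [-2.5, 2.8], [-9.4, -0.2], [2.3, 9.6]]
tw front wrist [472. -22.] [-59.  61.]
tw back wrist [573. -38.] [44. 59.]
sc tip wrist [457. -76.] [-65.   4.]
ring1 wrist [548. -87.] [26.  7.]
ring2 wrist [ 542. -113.] [ 24. -20.]
file h wrist [ 548. -150.] [ 36. -55.]
tw back side [572. -36.] [43. 61.]
sc tip side [461. -77.] [-61.   4.]
ring1 side [547. -85.] [25.  9.]
ring2 side [ 541. -114.] [ 23. -21.]
file h side [ 546. -148.] [ 33. -53.]
file tip vis side [ 450. -141.] [-63. -60.]
1.6 [[292.7, 169.1], [360.7, 120.4], [291.4, 165.0], [376.6, 136.0]]
1.65 [[288.8, 167.7], [357.1, 119.4], [288.5, 163.6], [373.5, 134.9]]
1.7 [[285.0, 166.6], [353.5, 118.6], [285.6, 162.4], [370.5, 134.1]]
1.75 [[281.3, 165.6], [350.0, 118.0], [282.8, 161.5], [367.5, 133.5]]
1.8 [[277.7, 164.9], [346.5, 117.6], [280.1, 160.9], [364.6, 133.1]]
1.85 [[274.1, 164.4], [343.1, 117.4], [277.5, 160.4], [361.7, 132.9]]
```

The box centre is about (521, -90) mm with yaw about -0.146, and the lid angle is about 1.8. From left to right (+y to -y) the instruments are tweezers, scissors and nail file. The instrument positions from the wrist and side cameras agree within about 3 mm. The rim corners fit worse, up to 9 px, so I'll look again before pushing the lid. Now I'll raise the arm, close the gripper and point at the scissors.

```bash
python3 - <<'E'
from h import *
from station import set_gripper
import cv2
Q=(R.from_euler('z',-.146)*R.from_quat([0,1,0,0])).as_quat()
p0=env.read_state()["tool_pos"]
print(env.ik([510,-89,300],Q), env.ik([700,-116,350],Q))
env.move_l([p0[0],p0[1],380])
env.reach([510,-89,330],Q)
set_gripper(0)
s=env.read_state();print(s["time_s"],s["tool_pos"],s["orientation"],s["width"],s["qpos"])
np.save("wp.npy",np.r_[s["tool_pos"],s["orientation"]])
for n in("wrist","side","scene"): cv2.imwrite(f"pics/{n}1.png",viewer.camera(n))
E
```

```text
[-1.95757976e-01  2.69498092e-01  1.86752691e+00 -4.44089210e-16
  1.00456766e+00 -1.62055430e+00] [-1.80993960e-01  5.06315657e-01  1.38243732e+00 -4.44089210e-16
  1.25283967e+00 -1.60579029e+00]
3.5833 [509.99271022 -89.01172933 330.00372349] [ 7.29446821e-02  9.97335988e-01 -1.92340189e-05 -3.76129716e-06] 0.5677974687899651 [-1.95765597e-01  2.31889415e-01  1.83966463e+00 -4.45722551e-05
  1.07004136e+00 -1.62052147e+00]
```

View pics/wrist1.png

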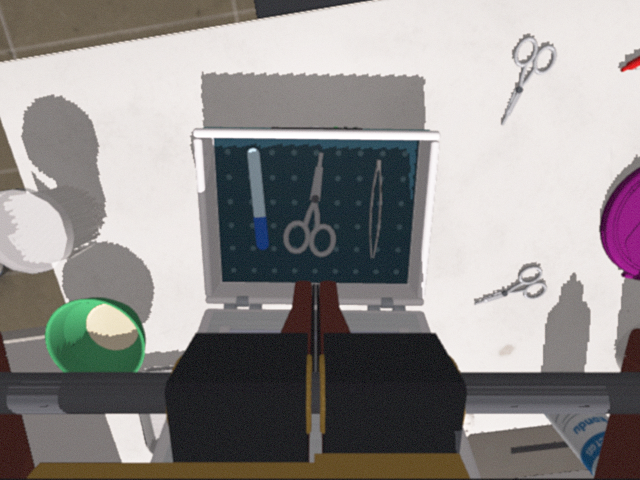

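View pics/side1.png

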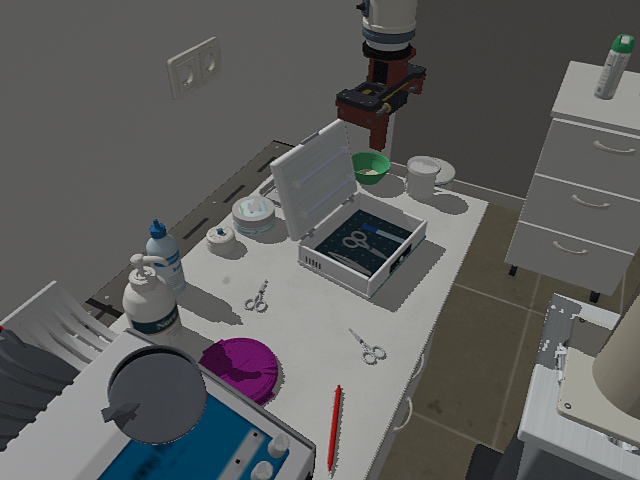

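```bash
python3 - <<'E'
from h import *
w=np.load("wp.npy");tp,q=w[:3],w[3:]
for n,u,z in [("FR",(193,131),54),("FL",(438,132),54),("BR",(207,303),54),("BL",(425,303),54),("file tip",(253,150),17),("file h",(263,248),17),("sc tip",(321,153),17),("sc ringend",(309,256),17),("tw f",(379,160),19),("tw b",(374,258),19)]:
    print(n,back("wrist",u,z,tp,q).round(1))
E
```

```text
FR [ 421.2 -184.7   54. ]
FL [453.5  29.   54. ]
BR [ 584.7 -209.1   54. ]
BL [616.4   6.3  54. ]
file tip [ 446.  -141.4   17. ]
file h [ 546.8 -150.1   17. ]
sc tip [458.6 -75.5  17. ]
sc ringend [ 562.6 -103.3   17. ]
tw f [473.5 -19.8  19. ]
tw b [574.2 -35.4  19. ]
```

```bash
python3 - <<'E'
from h import *
import cv2
env.move_l([510.6,-89.4,130],rate=120); env.hold(1.3)
cv2.imwrite("pics/side2.png",viewer.camera("side"))
s=env.read_state();print(s["time_s"],s["tool_pos"],s["force"])
env.move_l([523.8,-27.6,130],rate=70); env.hold(1.3)
s=env.read_state();print(s["time_s"],s["tool_pos"],s["force"])
cv2.imwrite("pics/side3.png",viewer.camera("side"))
env.move_l([496.4,-146,130],rate=90); env.hold(1.3)
s=env.read_state();print(s["time_s"],s["tool_pos"],s["force"])
cv2.imwrite("pics/side4.png",viewer.camera("side"))
env.move_l([505,-89,350],rate=150)
print(env.read_state()["time_s"])
ims=[cv2.imread(f"pics/side{i}.png")[60:320,210:470] for i in (2,3,4)]
cv2.imwrite("pics/point.png",np.hstack(ims))
E
```

```text
6.9 [510.61111115 -89.38034312 129.99199647] [-0.38773574 -0.14632432  0.5627476 ]
9.25 [523.79569226 -27.58488262 130.00070651] [-0.24747653  0.56308225 -0.94783956]
12.1 [ 496.40108499 -145.99365353  129.99944571] [-0.10458097  0.31586145  0.2999054 ]
13.8167
```

View pics/point.png

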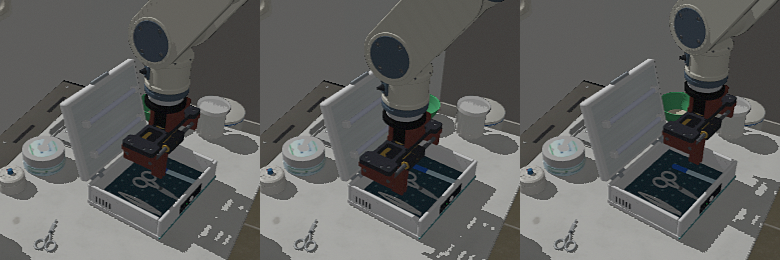

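```bash
python3 - <<'E'
from h import *
import cv2
tp=np.array([624.567,.0186,301.893]);q=[.7071134,.70709975,-.000523,-.0005535]
print(back("wrist",(552,30),0,tp,q),back("wrist",(522,310),0,tp,q))
yaw=-.148;B=np.array([520,-90.])
def W(x,z): return [B[0]+np.cos(yaw)*x,B[1]+np.sin(yaw)*x,z]
print(env.move_l(W(187,350),rate=150,f_stop=8),env.read_state()["tool_pos"])
for n in("side","scene"): cv2.imwrite(f"pics/{n}5.png",viewer.camera(n))
E
```

```text
[833.55822209 159.64135528   0.        ] [ 846.70498333 -111.52004134    0.        ]
False [ 704.47976042 -117.53118701  350.00698553]
```

```bash
python3 - <<'E'
import cv2,numpy as np
a=cv2.imread("pics/side5.png")[20:320,200:440];b=cv2.imread("pics/scene5.png")[20:320,200:440]
cv2.imwrite("pics/b5.png",cv2.resize(np.hstack([a,b]),None,fx=1.66,fy=1.66))
E
```

```text
(no output)
```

View pics/b5.png

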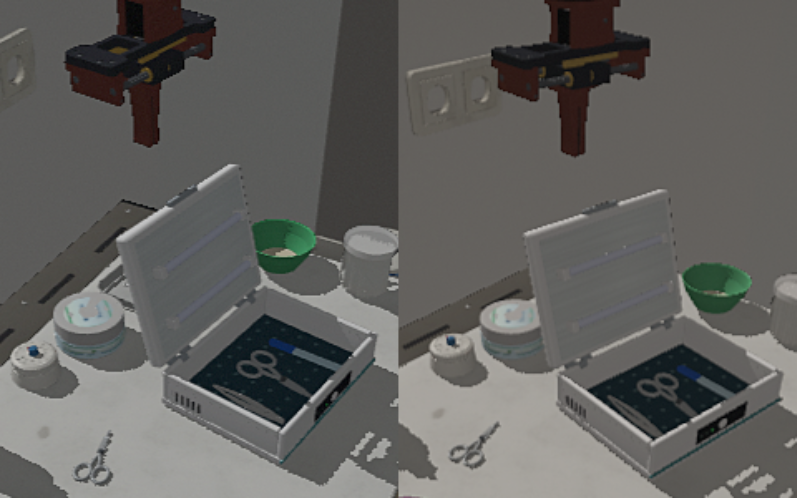

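```bash
cat > push.py <<'E'
from h import *
yaw=-.148;B=np.array([520,-90.])
def W(x,z): return [B[0]+np.cos(yaw)*x,B[1]+np.sin(yaw)*x,z]
def tcp(th,r=150,ex=0):
    n=18-ex
    xf=85-r*np.cos(th)+n*np.sin(th); z=54+r*np.sin(th)+n*np.cos(th)
    if th>np.pi/2: xf=85-170*np.cos(th)+n*np.sin(th)
    return W(xf+10,z+80)
E
python3 - <<'E'
from push import *
import cv2
print(env.move_l(W(187,276),rate=120,f_stop=8))
for th in np.arange(1.93,0.55,-.125):
    hit=env.move_l(tcp(th),rate=70,f_stop=15)
    s=env.read_state();print(round(th,2),hit,round(s["time_s"],1),s["tool_pos"].round(0),s["force"].round(1))
    if hit: break
for n in("side","scene"): cv2.imwrite(f"pics/{n}6.png",viewer.camera(n))
a=cv2.imread("pics/side6.png")[20:320,200:440];b=cv2.imread("pics/scene6.png")[20:320,200:440]
cv2.imwrite("pics/b6.png",cv2.resize(np.hstack([a,b]),None,fx=1.66,fy=1.66))
E
```

```text
False
1.93 False 16.6 [ 690. -115.  269.] [-0.3  0.2 -0.5]
1.8 False 17.0 [ 670. -112.  276.] [-0.6 -0.  -0.2]
1.68 False 17.5 [ 649. -109.  281.] [ 0.3  0.  -0.2]
1.56 False 17.9 [ 629. -106.  284.] [-0.2 -0.1 -0.4]
1.43 False 18.4 [ 610. -104.  285.] [ 0.6 -0.8 -0.2]
1.3 False 18.8 [ 592. -101.  283.] [ 0.2 -0.1  0.4]
1.18 False 19.2 [573. -98. 279.] [0.6 0.6 0. ]
1.06 False 19.6 [556. -95. 273.] [ 0.5 -0.2 -0.4]
0.93 False 20.0 [539. -93. 265.] [-1.1  0.7 -0.9]
0.8 False 20.4 [523. -90. 254.] [ 0.6 -0.7  0.8]
0.68 False 20.9 [509. -88. 242.] [-0.2 -0.8  0.4]
0.55 False 21.3 [497. -86. 228.] [-0.   0.1 -0.1]
```

View pics/b6.png

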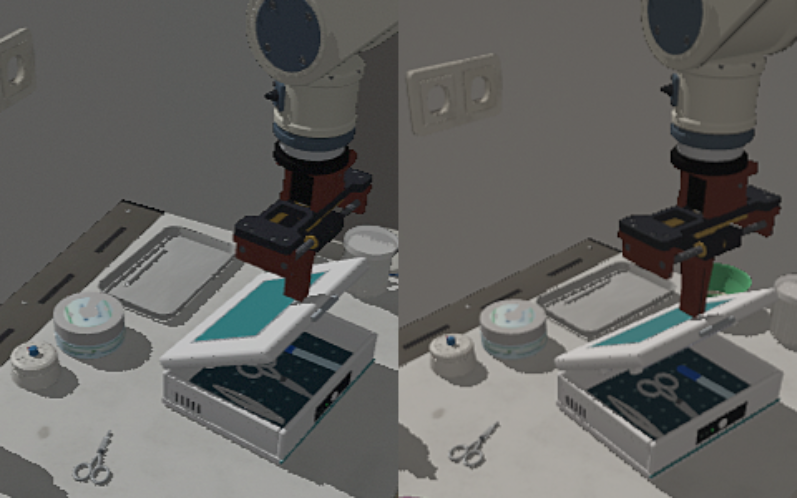

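The lid has followed the fingertips down to about 0.5 rad, with no sudden force. I'll finish the arc and press it shut.

```bash
python3 - <<'E'
from push import *
import cv2
def go(p,rate,f):
    hit=env.move_l(p,rate=rate,f_stop=f);s=env.read_state();print(hit,round(s["time_s"],1),s["tool_pos"].round(1),s["force"].round(1));return hit
for th in [.43,.3,.2,.1,.03]:
    if go(tcp(th),50,15): break
p=tcp(0)
go([p[0],p[1],142],15,15)
env.hold(.5);print(env.read_state()["force"])
for n in("side","scene"): cv2.imwrite(f"pics/{n}7.png",viewer.camera(n))
a=cv2.imread("pics/side7.png")[20:320,200:440];b=cv2.imread("pics/scene7.png")[20:320,200:440]
cv2.imwrite("pics/b7.png",cv2.resize(np.hstack([a,b]),None,fx=1.66,fy=1.66))
E
```

```text
False 21.9 [486.2 -85.  212.6] [ 1.2 -0.2 -0. ]
False 22.4 [477.2 -83.6 195.2] [-0.  -0.2  0.3]
False 22.9 [471.8 -82.8 181.1] [-0.1  0.3 -0.4]
False 23.3 [467.8 -82.2 166.5] [-0.3  0.1  0.8]
False 23.7 [465.9 -81.9 156.1] [ 0.1 -0.1 -0.6]
True 24.2 [466.1 -82.  152.2] [-1.6  0.7  9. ]
[-2.5973375   0.94288909  9.24592965]
```

View pics/b7.png

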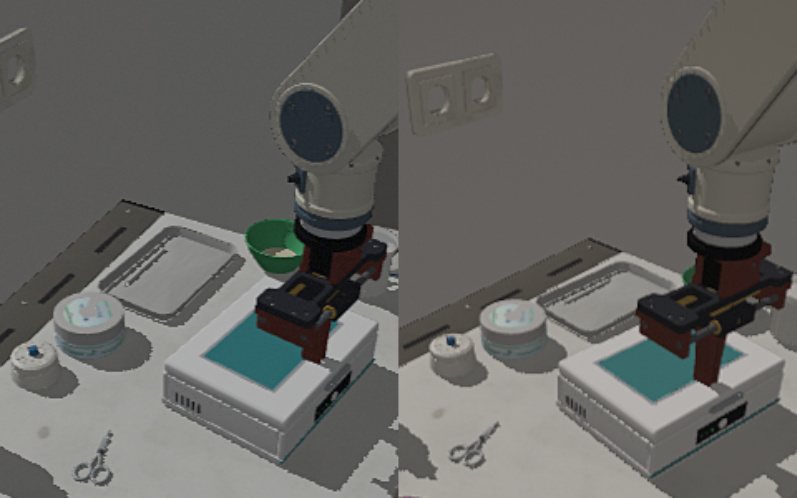

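```bash
python3 - <<'E'
from push import *
import cv2
p=env.read_state()["tool_pos"]
env.move_l([p[0],p[1],300],rate=100)
env.hold(.5);s=env.read_state();print(s["time_s"],s["tool_pos"],s["force"])
for n in("side","scene"): cv2.imwrite(f"pics/{n}8.png",viewer.camera(n))
a=cv2.imread("pics/side8.png")[20:320,200:440];b=cv2.imread("pics/scene8.png")[20:320,200:440]
cv2.imwrite("pics/b8.png",cv2.resize(np.hstack([a,b]),None,fx=1.66,fy=1.66))
E
```

```text
26.925 [466.10524807 -81.97155289 299.96617926] [ 0.17365692  0.57678563 -0.27618809]
```

View pics/b8.png

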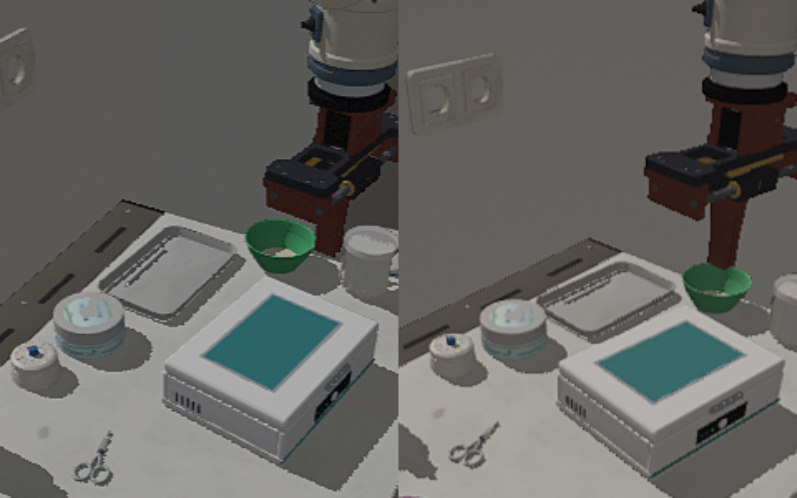

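The lid sits flush on the box, the arm is clear, and the bystanders look unmoved.

```bash
python3 - <<'E'
from station import workorder
print(workorder.sign_off())
E
```

```text
the job is handed in; nothing more can be done
None
```

I pointed at the scissors, then the tweezers, then the nail file, each for over 1.3 s, with the closed fingertips about 26 to 32 mm above each one. Then I pushed the lid shut from behind with the fingertips, drew back and handed the job in at about 27 s. Sign-off gives no verdict.

- **Lid:** the fingertips stopped on it at 72.2 mm, which matches the 72 mm given for fully shut. The pictures after drawing back show it flush on the box, and the tool force was back to about zero.
- **Instruments:** I felt no contact force above them while pointing. I couldn't see them again once the lid was shut.
- **Other things on the worktop:** the bowl, cotton-bud cup and cream pot look unmoved in the last pictures. The purple case was outside that final crop, but the arm never went near it.
- **Check that disagreed:** my first fit of the box was off by up to 9 px at two rim corners. A second wrist picture from overhead gave the box and instrument positions I used. In that picture the rim measured 2 to 5 mm smaller than stated.

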